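# Open the dust booth sash to its height mark

### The job

Open the dust booth so that the model inside can be worked on: slide the bolt on the sash's ledge fully back, then push the sash up from under its ledge to the height mark, past its spring catch until you feel the soft stop, pressing gently (never over 16 N). Let it down onto the catch so that it stays up by itself at the mark, and leave everything else undisturbed.

Things in the scene. Friction and masses are not known exactly. Their poses are not given: they have to be found in the camera images.
- booth: Fixed dust booth: plywood box 260 deep x 360 wide x 110 mm high, front face 5 mm past the origin; two aluminium posts (22 mm wide, front faces 7 mm before the origin, 450 mm high, 358 mm over their outsides) joined by a bar on top; clear sides and a clear sash between the posts. Origin: on the table in the sash's plane, midway between posts. x into the booth, y left, z up; yaw varies.
- sash (a joint): sash height above closed, m; 0 to 0.20, up is positive. Spring-balanced but a little heavy: lifting takes 1 to 4 N (more if fast); let go below its catch it sinks. Blocked while bolted. Rising past the catch adds 1 to 2 N over some 15 mm, then a click; upward push so far at most 5.5 N. At 7 N or more it is on the stop and surely past the catch: let it down 1 to 4 mm to rest on the catch.
- ledge_front (a point): middle of the front lower edge of the sash's ledge: a wooden board along the sash's foot, 300 mm long (booth y), 14 mm thick, standing out 66 mm from the clear panel towards the robot; underside 115 mm above the table when closed, free below. Push up under its front edge, away from the bolt on top of its left half. Axes as the booth's; rises with the sash.
- ledge_top (a point): right-hand end of the ledge's front upper edge, 14 mm above its underside: this is compared with the height mark. Axes as the booth's.
- bolt_knob (a point): centre of the bolt's upright steel knob: 16 mm across, from 9 to 41 mm above the ledge's top, 28 mm behind the ledge's front edge. From it a bar 10 mm square runs left along the ledge (booth y), through two guides (15 mm high; the nearer begins 38 mm left of the knob's centre when bolted) and under a keeper on the left post.
- bolt (a joint): how far the bolt is drawn back, m: 0 to 0.006 at the start (bolted), grows as the knob is pushed to the booth's right (-y). Clear of the keeper at about 0.022, end stop at 0.042. Takes 2 to 3 N and stays where left.
- mark_tip (a point): height mark: tip of a steel pointer (plate 30 x 26 mm, black screw) clamped on the right post's front, 90 to 140 mm above the closed ledge's top. Unseen in that post: a spring catch and a soft stop, set only roughly: on the catch the ledge's top rests within 20 mm above or below the tip. The stop begins 1 mm above that rest, yields 3 N per mm for 3 mm, then is hard.
- maquette_mid (a point): bystander: wooden model of a small chest on four legs, 70 x 110 x 60 mm, standing loose inside the booth; point at its centre, 30 mm up
- mug_mid (a point): bystander: white mug, 80 mm across, 90 mm tall, on the table left of the booth; point at its centre, 45 mm up
- foam_mid (a point): bystander: block of yellow foam, 60 x 150 x 45 mm, on the table right of the booth; point at its centre

How it is judged:
On the way, in this order (a step that is already met when the one before it is completed fails the run):
1. the bolt is drawn back clear of its keeper while the sash is still down (value of joint bolt above 0.026 m and value of joint sash below 0.01 m), for 0.1 s.
2. the sash is up at the height mark (z of ledge_top in the frame of mark_tip between -0.022 and 0.028 m), for 0.2 s.
At the end, for the whole second after the job is handed in: The bolt is drawn back at least 24 mm and the sash stays up by itself, at rest on its catch, with the ledge's top within 23 mm of the height mark (z of ledge_top in the frame of mark_tip between -0.023 and 0.023 m and velocity of joint sash between -0.005 and 0.005 m/s and value of joint bolt above 0.024 m); the robot touches nothing.
It fails at once if the sash's ledge is pushed with more than 16 N (contact force between any of the fingers, the arm and sash_c1 above 16 N).
It fails at once if a bystander (model, mug, foam block) is moved by more than 15 mm (distance of any of maquette_mid, mug_mid, foam_mid from where it was at the start of the episode above 0.015 m).
It also fails if it takes over 70 s, if anything falls off the work surface, if the arm or the gripper's body presses on something with over 40 N, if the wrist force passes 120 N, or if a joint passes its speed limit or range.

### The arm

A 6-joint arm with a two-finger parallel gripper is mounted at the origin on the work surface. World frame = base frame: x ahead of the robot, y to its left, z up, the work surface at z = 0. Lengths are in m, angles in rad, forces in N, time in s.
With the tool pointing down it reaches from about 0.35 to 0.975 m from the base axis. Payload 7.1 kg.
Tool frame: the origin (TCP) lies at the very end of the fingers, on their centre line; the grasp point (between the pads) lies 19 mm behind it (r.grip_depth is the distance from the TCP to the grasp point, in m); z points along the fingers, y is the direction in which the jaws open and shut (so a half turn about z gives the same grasp; the last joint's range is limited). The gripper opens to 88 mm and grips with 3 to 60 N. Pads are 20 mm wide; open, the fingers measure 115 mm over their backs; the gripper's body (75 mm by 178 mm) begins 61 mm behind the grasp point.
Start: joints at [-1.136, 0.423, 1.63, -0, 1.089, -0.019], TCP at [0.274, -0.562, 0.223] pointing down, gripper open.
Joint ranges: [-3, 3], [-0.9, 2.11], [0.09, 2.58], [-1.31, 4.45], [0.11, 2.69], [-2.54, 2.54]. Speed limits (rad/s): [2.39, 2.39, 3.01, 3.14, 3.14, 3.14].

### API

Orientations are given as a unit quaternion [w, x, y, z].
In Python, from rig import sense, camera, get_calibration, r gives the robot as it stands.
- The arm moves only by the shell command python3 -m jog 'ROWS'. ROWS is text: rows parted by semicolons, each of 7 numbers parted by spaces: the shift along the world's x, y, z each as a share of 200 mm, from -1 to 1, then the turn, a rotation vector about the world's x, y, z each as a share of pi rad, from -1 to 1, then the closure, from 0 (fully open) to 1 (shut). In form: tx ty tz wx wy wz claw; .... A call has 1 to 5 rows; each row is the pose to reach, as a shift and turn from the pose measured when the call began, turning the shorter way round; what a row does not reach only later rows make up. A row lasts 1/12 s, in which the tool goes at most 41.7 mm and 7.16 degrees, less where a joint would pass 70% of its speed; a pose out of reach is approached as far as the arm can. A call with a number of a shift or a turn outside -1 to 1 is refused whole. A call with a gripper value outside its range is refused whole. The fingers move at their own pace and stop on an object; the grip force is fixed at half the most. Time passes only in rows, so rows that repeat a pose let the fingers close. It gives the time, the measured TCP pose, the force and the opening at its end, in the units of the state.
- sense(): the state, without advancing time (a new reading comes with each control period).
- camera(name): name is "side" or "top" or "wrist"; returns the picture (420x560x3 uint8, blue, green, red); there is no depth.
- get_calibration(name): a dict with "fx", "fy", "cx", "cy" (pixels), "cam_to_world" (4x4, takes a point from camera to world coordinates); the wrist camera has in their place "tool_from_camera" (4x4, takes a point from camera to tool coordinates, whose origin is the TCP and whose axes are the flange's). Camera axes: x right, y up, looking along -z (the intrinsics and any distortion apply to the point x, -y, -z); pixel columns grow to the right and rows downward; lengths in m; the calibration is good to about 2 mm. The wrist camera is an equidistant fisheye: a pixel r from the principal point sees the ray r / f radians off the axis. A picture is of the moment at which its call begins: read the wrist's pose just before it. get_calibration takes no time and is no camera call.
- r.job_done(): hands the job in, once; it reports no verdict.
The state is a dict: "time": time; "joints": joint angles; "joint_velocities": joint speeds; "tau": joint torques, N m; "tool_pos": TCP position; "tcp_rot": TCP orientation; "contact_force": force on the tool from outside, world axes, zero at the start; "torque": the same for the moment, N m; "gripper_width": finger opening in m.
Only numpy, scipy, OpenCV 4.12 (cv2) and the standard library are available. Lean on these libraries where they do the work, as an engineer would, in place of code of your own. Each camera call takes 0.05 s, during which the arm holds its last target.

## Working session

There is one attempt and no reset: what is moved stays moved. The work goes in short steps, Python scripts to look and compute and a shell command to move; the robot and the scene stay as the last step left them, time stands still between calls to the robot, and variables do not carry over. Pictures are saved under pics/ and viewed, and the job is handed in when it is done.

```bash
ls; mkdir -p pics
python3 - <<'E'
from rig import sense,camera,get_calibration,r
import cv2
s=sense();print(s)
for n in("side","top","wrist"):
    cv2.imwrite(f"pics/{n}0.png",camera(n));print(n,get_calibration(n))
E
```

```text
pics
{'time': 0.0, 'joints': array([-1.13599746e+00,  4.23812498e-01,  1.63070009e+00, -2.15003880e-05,
        1.08860095e+00, -1.89931845e-02]), 'joint_velocities': array([-3.18605582e-04,  9.41223431e-06,  1.41758793e-03, -5.77678454e-05,
       -2.09253298e-04, -1.17389558e-04]), 'tau': array([-1.42357883e-03, -5.44630587e+01, -2.73669469e+01,  6.41439599e-02,
        2.25898437e-02, -9.70142742e-05]), 'tool_pos': array([ 0.27376981, -0.56122276,  0.22191543]), 'tcp_rot': array([-7.42101323e-04,  9.74367935e-01,  2.24958994e-01, -1.66277191e-04]), 'contact_force': array([0.79846149, 0.54427684, 0.28175106]), 'torque': array([ 0.02407925, -0.01032641, -0.02805274]), 'gripper_width': 0.08793574053742241}
side {'fx': 388.1715244686923, 'fy': 388.1715244686923, 'cx': 285.63870513013796, 'cy': 205.1212874590284, 'cam_to_world': array([[-9.03964828e-01,  2.22244139e-01, -3.65315114e-01,
         1.74836862e-01],
       [-4.27606626e-01, -4.69019753e-01,  7.72769723e-01,
         9.14823828e-01],
       [ 4.03536742e-04,  8.54767813e-01,  5.19010427e-01,
         7.91697814e-01],
      
[... 217 characters left out ...]
3 ,  0.98766636, -0.15572779,  0.41923382],
       [-0.99965562, -0.01283671,  0.02288814,  0.00730082],
       [ 0.02060681,  0.15604605,  0.9875348 ,  1.53426248],
       [ 0.        ,  0.        ,  0.        ,  1.        ]])}
wrist {'fx': 325.19226210127806, 'fy': 325.19226210127806, 'cx': 280.4235275773331, 'cy': 207.97055582031302, 'tool_from_camera': array([[-1.21176715e-03,  9.64036140e-01,  2.65768419e-01,
         7.18000895e-02],
       [ 9.99999169e-01,  1.05146378e-03,  7.45449985e-04,
         2.75223901e-04],
       [ 4.39194860e-04,  2.65769102e-01, -9.64036613e-01,
        -1.62452995e-01],
       [ 0.00000000e+00,  0.00000000e+00,  0.00000000e+00,
         1.00000000e+00]])}
```

View pics/side0.png

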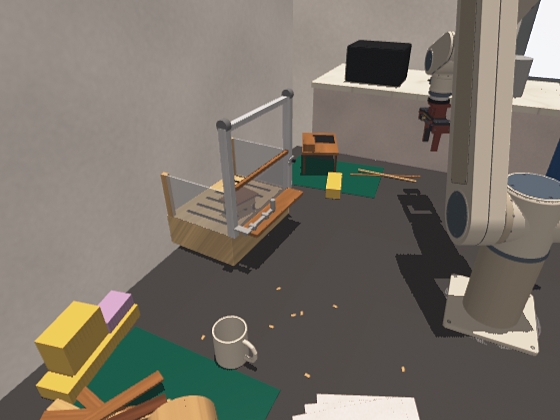

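View pics/top0.png

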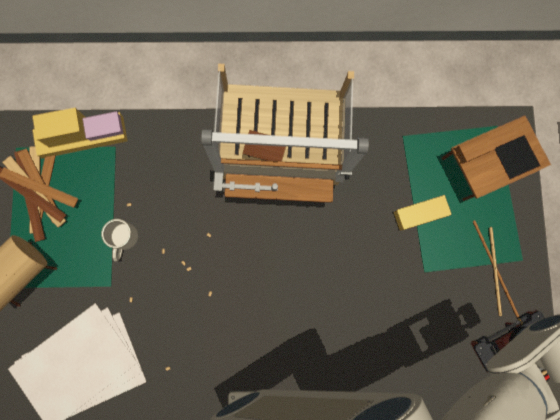

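View pics/wrist0.png

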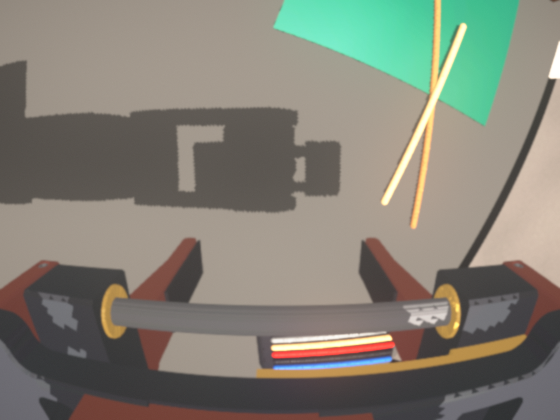

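The top view shows the ledge at about (225..333, 178..202), the knob near (275,187) and the pointer near (345,173). I'll zoom in.

Run:
```python
import cv2
t=cv2.imread("pics/top0.png");cv2.imwrite("pics/top0z.png",cv2.resize(t[120:220,195:375],None,fx=4.4,fy=4.4,interpolation=cv2.INTER_CUBIC))
t=cv2.imread("pics/side0.png");cv2.imwrite("pics/side0z.png",cv2.resize(t[80:270,150:330],None,fx=3.1,fy=3.1,interpolation=cv2.INTER_CUBIC))
```

```text
(no output)
```

View pics/top0z.png

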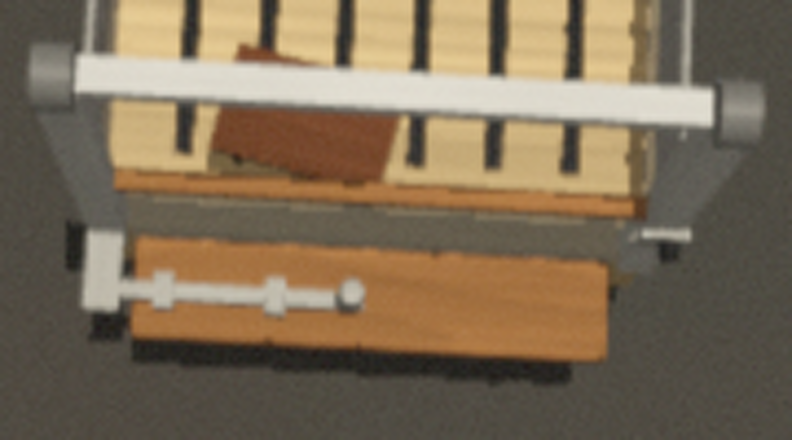

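View pics/side0z.png

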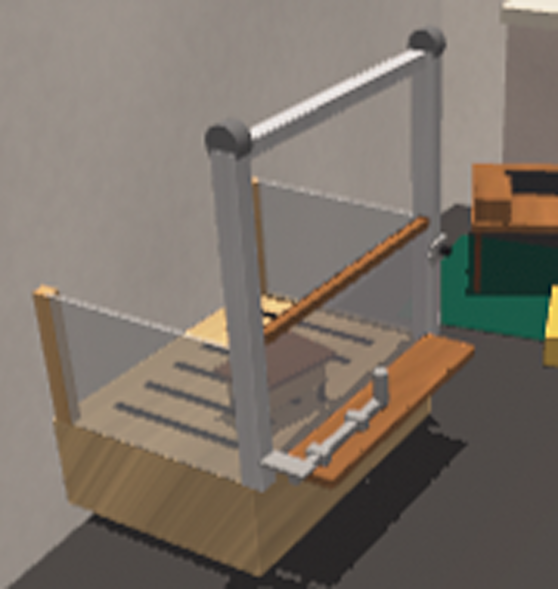

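```bash
cat > h.py <<'E'
import numpy as np
from rig import get_calibration
def ray(n,u,v):
    c=get_calibration(n);T=c["cam_to_world"]
    d=T[:3,:3]@np.array([(u-c["cx"])/c["fx"],-(v-c["cy"])/c["fy"],-1.]);return T[:3,3],d/np.linalg.norm(d)
def atz(n,u,v,z):
    o,d=ray(n,u,v);return o+d*(z-o[2])/d[2]
def tri(a,b):
    (o1,d1),(o2,d2)=ray(*a),ray(*b)
    t=np.linalg.lstsq(np.stack([d1,-d2],1),o2-o1,rcond=None)[0];p,q=o1+d1*t[0],o2+d2*t[1];return (p+q)/2,np.linalg.norm(p-q)
def proj(n,p):
    c=get_calibration(n);T=c["cam_to_world"];q=T[:3,:3].T@(np.array(p)-T[:3,3]);return c["cx"]+c["fx"]*q[0]/-q[2],c["cy"]-c["fy"]*q[1]/-q[2]
E
python3 - <<'E'
from h import *
np.set_printoptions(precision=4,suppress=True)
Z=lambda u,v:(195+u/4.4,120+v/4.4); S=lambda u,v:(150+u/3.1,80+v/3.1)
L=atz("top",*Z(130,340),.129);R=atz("top",*Z(605,361),.129)
print(L,R,np.linalg.norm(L-R)); yax=(L-R)/np.linalg.norm(L-R);print("yaw",np.arctan2(-yax[0],yax[1]))
Rb=atz("top",*Z(607,262),.129);print("depth",Rb-R)
K=atz("top",*Z(350,285),.17);print("knob",K)
print("knob tri",tri(("top",*Z(350,285)),("side",*S(381,370))))
print("tips",tri(("top",*Z(642,233)),("side",*S(431,250))),tri(("top",*Z(690,233)),("side",*S(450,237))))
print("frontright side",atz("side",*S(474,350),.129))
E
```

```text
[0.6478 0.1094 0.129 ] [ 0.6306 -0.1886  0.129 ] 0.29850441730264526
yaw -0.05772990875529273
depth [ 0.0633 -0.0034  0.    ]
knob [ 0.6735 -0.0281  0.17  ]
knob tri (array([ 0.6704, -0.0296,  0.1669]), np.float64(0.007827211998245709))
tips (array([ 0.6907, -0.2001,  0.2262]), np.float64(0.0030548102193647198)) (array([ 0.685 , -0.2288,  0.2322]), np.float64(0.011595131161179125))
frontright side [ 0.6221 -0.1714  0.129 ]
```

```bash
python3 - <<'E'
from rig import r
print([a for a in dir(r) if a[0]!='_'])
E
python3 -m jog '0 0 .2 0 0 -.03 1; 0 .2 .3 0 0 -.07 1; .1 .4 .3 0 0 -.11 1; .25 .55 .3 -0 0 -.15 1; .4 .7 .3 0 0 -.163 1'
```

```text
['MotionError', 'grip_depth', 'job_done']
time: 0.57
tool_pos: [0.347, -0.4269, 0.2826]
tcp_rot: [-0.0, 0.999, -0.033, 0.0]
contact_force: [1.6, -0.3, -0.2]
gripper_width: 0.0579
```

```bash
python3 -c "
from rig import sense;s=sense();print(s['joints'],s['tool_pos'],s['tcp_rot'])"
```

```text
[-9.10299886e-01  2.46428642e-01  1.73885208e+00  7.36965293e-04
  1.15645768e+00  7.26560348e-01] [ 0.34696068 -0.42685882  0.28262912] [-2.71655458e-04  9.99449524e-01 -3.31742338e-02  2.12790492e-04]
```

```bash
python3 -m jog '.1 .18 0 0 -.02 0 1; .2 .36 0 0 -.05 0 1; .3 .54 0 0 -.08 0 1; .4 .72 0 0 -.111 0 1; .5 .9 0 0 -.111 0 1'; python3 -m jog '.1 .18 0 0 0 0 1; .2 .36 0 0 0 0 1; .4 .7 0 0 0 0 1; .6 1 0 0 0 0 1; .8 1 0 0 0 0 1';python3 -c "
from rig import sense;s=sense();print(s['joints'],s['tool_pos'],s['tcp_rot'])"
```

```text
time: 0.98
tool_pos: [0.4449, -0.2443, 0.2814]
tcp_rot: [-0.007, 0.984, -0.034, 0.175]
contact_force: [0.0, 0.5, -1.2]
gripper_width: 0.0246
time: 1.4
tool_pos: [0.5607, -0.0737, 0.2812]
tcp_rot: [-0.007, 0.984, -0.033, 0.174]
contact_force: [-0.1, -1.4, -0.7]
gripper_width: 0.0005
[-0.18850553  0.12604875  1.94098576  0.10061291  0.73297386  1.3867335 ] [ 0.56065478 -0.07365695  0.28117663] [-0.00738492  0.98413221 -0.03329543  0.1741283 ]
```

```bash
python3 -m jog '.1 .15 -.02 0 0 0 1; .25 .3 -.05 0 0 0 1; .4 .4 -.1 0 0 0 1; .4 .42 -.15 0 0 0 1; .4 .42 -.15 0 0 0 1';python3 -c "
from rig import sense,camera
import cv2
s=sense();print(s['joints'],s['tool_pos'],s['tcp_rot'])
for n in ('wrist','top','side'): cv2.imwrite(f'pics/{n}1.png',camera(n))"
```

```text
time: 1.82
tool_pos: [0.64, 0.0122, 0.2482]
tcp_rot: [-0.008, 0.985, -0.032, 0.172]
contact_force: [-1.2, -0.1, -0.5]
gripper_width: 0.0002
[-1.78023802e-03  2.82822136e-01  1.82216436e+00  7.05060415e-03
  6.90806969e-01  1.62921027e+00] [0.64000672 0.01215168 0.24823181] [-0.00754998  0.9845689  -0.03193276  0.17189351]
```

View pics/wrist1.png

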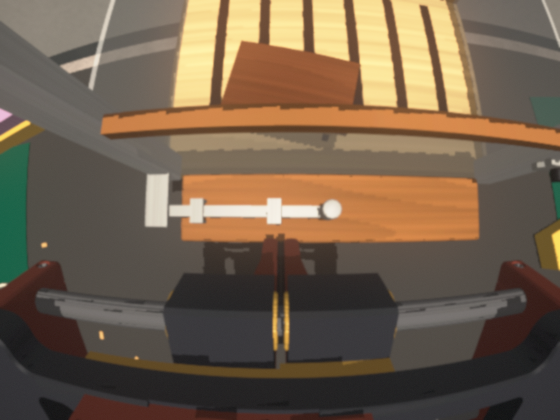

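View pics/side1.png

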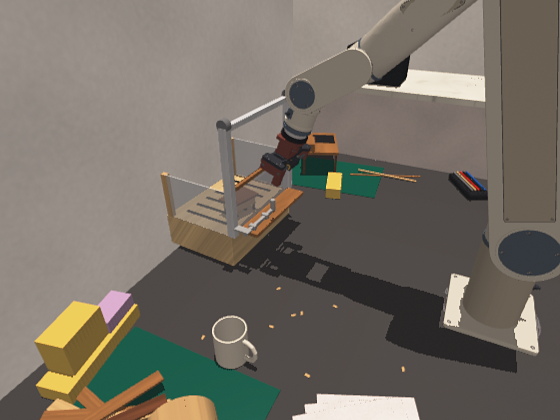

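The wrist picture shows the knob at about (332,208), the ledge's front edge along rows 240–242, columns 183–478, and the pointer tip at about (537,164). I'll convert these with the fisheye model.

```bash
cat >> h.py <<'E'
from scipy.spatial.transform import Rotation as Ro
def wray(u,v,p,q):
    c=get_calibration("wrist");x,y=u-c["cx"],v-c["cy"];rr=np.hypot(x,y);th=rr/c["fx"]
    d=np.array([np.sin(th)*x/rr,-np.sin(th)*y/rr,-np.cos(th)]);T=c["tool_from_camera"]
    R=Ro.from_quat(q,scalar_first=True).as_matrix();return np.array(p)+R@T[:3,3],R@T[:3,:3]@d
def watz(u,v,z,p,q):
    o,d=wray(u,v,p,q);return o+d*(z-o[2])/d[2]
E
python3 - <<'E'
from h import *
np.set_printoptions(precision=4,suppress=True)
p=[ 0.64000672,0.01215168,0.24823181];q=[-0.00754998,0.9845689,-0.03193276,0.17189351]
for n,u,v,z in(("knob",332,208,.17),("R",478,240,.129),("L",183,242,.129),("Rb",477,181,.129),("tip~",537,164,.229),("guide",268,211,.144)):print(n,watz(u,v,z,p,q))
E
```

```text
knob [ 0.6698 -0.0291  0.17  ]
R [ 0.6299 -0.1874  0.129 ]
L [0.6492 0.1066 0.129 ]
Rb [ 0.6906 -0.1927  0.129 ]
tip~ [ 0.6892 -0.1891  0.229 ]
guide [0.6725 0.0232 0.144 ]
```

```bash
python3 -m jog '.1 -.04 -.1 0 0 0 1; .14 -.06 -.25 0 0 0 1; .14 -.06 -.4 0 0 0 1; .14 -.065 -.465 0 0 0 1; .14 -.065 -.465 0 0 0 1';python3 -c "
from rig import sense,camera
import cv2
s=sense();print(s['tool_pos'])
for n in ('wrist',): cv2.imwrite(f'pics/{n}2.png',camera(n))"
```

```text
time: 2.38
tool_pos: [0.6648, -0.0049, 0.155]
tcp_rot: [-0.007, 0.985, -0.035, 0.171]
contact_force: [-0.4, 0.7, -0.1]
gripper_width: 0.0004
[ 0.66481775 -0.00494603  0.15498439]
```

View pics/wrist2.png

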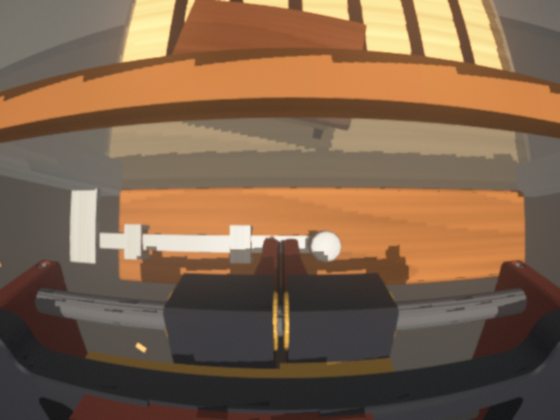

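```bash
python3 -m jog '-.002 -.04 0 0 0 0 1; -.004 -.08 0 0 0 0 1; -.007 -.12 0 0 0 0 1; -.009 -.16 0 0 0 0 1; -.012 -.19 0 0 0 0 1'; python3 -m jog '0 -.01 0 0 0 0 1;0 -.015 0 0 0 0 1'
```

```text
time: 2.85
tool_pos: [0.6645, -0.044, 0.1586]
tcp_rot: [-0.007, 0.984, -0.035, 0.173]
contact_force: [0.7, 2.4, 1.7]
gripper_width: 0.0004
time: 3.02
tool_pos: [0.6646, -0.0478, 0.1591]
tcp_rot: [-0.007, 0.984, -0.035, 0.174]
contact_force: [-1.1, 3.1, 1.2]
gripper_width: 0.0004
```

```bash
python3 -m jog '0 -.02 -.01 0 0 0 1;0 -.03 -.02 0 0 0 1;0 -.03 -.02 0 0 0 1'; python3 -c "
from rig import sense,camera
import cv2
s=sense();print(s['tool_pos'],s['contact_force'])
for n in ('wrist',): cv2.imwrite(f'pics/{n}3.png',camera(n))"
```

```text
time: 3.27
tool_pos: [0.6667, -0.0504, 0.1572]
tcp_rot: [-0.009, 0.984, -0.035, 0.176]
contact_force: [3.0, 22.7, 6.9]
gripper_width: 0.0006
[ 0.666747   -0.05041361  0.15720886] [ 3.03319513 22.67715792  6.87668303]
```

View pics/wrist3.png

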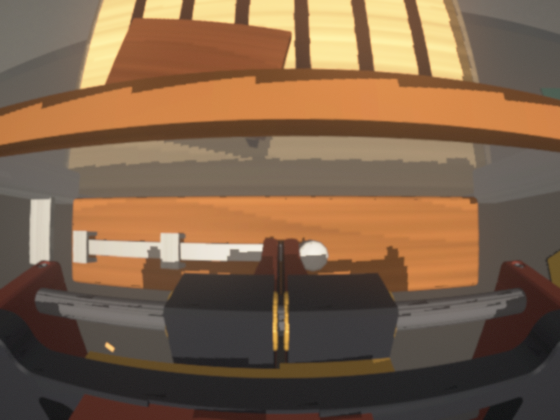

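```bash
python3 -m jog '0 .02 0 0 0 0 1;-.02 .02 .1 0 0 0 1;-.1 .02 .3 0 0 0 1;-.2 .02 .45 0 0 0 1;-.35 .02 .45 0 0 0 1'; python3 -c "
from rig import sense,camera
import cv2
s=sense();print(s['joints'],s['tool_pos'],s['contact_force'])
for n in ('wrist','side'): cv2.imwrite(f'pics/{n}4.png',camera(n))"
python3 - <<'E'
from h import *
from scipy.optimize import least_squares
D=[([.4238125,1.6307,1.0886],[ .27377,-.56122,.221915]),([.2464286,1.738852,1.156458],[.34696,-.42686,.28263]),([.282822,1.822164,.690807],[.640007,.012152,.248232])]
from rig import sense
s=sense();print(s['joints'][3]);D.append((s['joints'][[1,2,4]],s['tool_pos']))
def f(P):
    a1,d1,L2,L3,a3,L6=P;e=[]
    for (a,b,c),p in D:
        e+= [a1+L2*np.sin(a)+L3*np.sin(a+b)+a3*np.cos(a+b)+L6*np.sin(a+b+c)-np.hypot(p[0],p[1]), d1+L2*np.cos(a)+L3*np.cos(a+b)-a3*np.sin(a+b)+L6*np.cos(a+b+c)-p[2]]
    return e
o=least_squares(f,[0,.4,.45,.45,0,.3],ftol=1e-14,xtol=1e-14);print(o.x,o.fun)
E
```

```text
time: 3.73
tool_pos: [0.6014, -0.047, 0.2541]
tcp_rot: [-0.008, 0.983, -0.034, 0.182]
contact_force: [0.0, -0.9, 0.8]
gripper_width: 0.0005
[-0.12168966  0.21421043  1.90637072  0.07638323  0.65879777  1.46706424] [ 0.60140449 -0.04698704  0.25410725] [ 0.02705567 -0.87774577  0.75571165]
0.07651729067635894
[0.00453375 0.30641275 0.56052519 0.47865447 0.07278596 0.30815121] [ 2.99912450e-05  2.36820712e-04 -4.62473307e-05 -1.62323012e-04
  1.93379166e-04  1.77659283e-04 -1.77122253e-04 -2.52156116e-04]
```

View pics/wrist4.png

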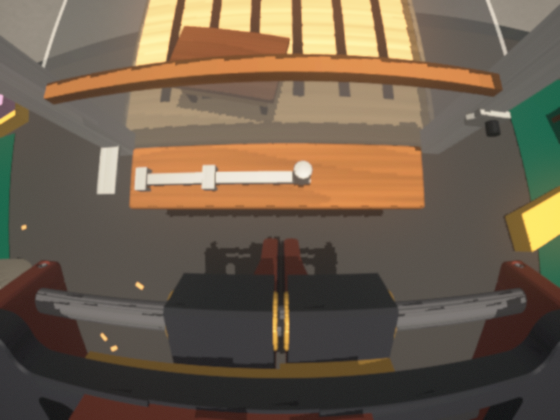

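View pics/side4.png

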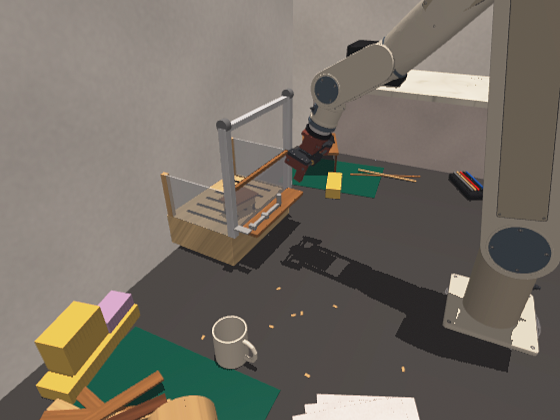

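The wrist and side pictures show the bolt fully back: the bar's end is at the guide (140,178) and well clear of the keeper (108,170). Next, the wrist has to get low and point forward under the ledge, so I'll build a kinematic model.

```bash
cat > kin.py <<'E'
import numpy as np
from scipy.spatial.transform import Rotation as Ro
from scipy.optimize import least_squares
P=[0.00453375,0.30641275,0.56052519,0.47865447,0.07278596,0.30815121]
LO=np.array([-3,-.9,.09,-1.31,.11,-2.54]);HI=np.array([3,2.11,2.58,4.45,2.69,2.54])
def fk(q,pts=False):
    a1,d1,L2,L3,a3,L6=P
    R1=Ro.from_euler('ZY',[q[0],q[1]]);R2=R1*Ro.from_euler('Y',q[2]);R3=R2*Ro.from_euler('ZYZ',[q[3],q[4],q[5]+np.pi/2])
    sh=Ro.from_euler('z',q[0]).apply([a1,0,d1]);e=sh+R1.apply([0,0,L2]);w=e+R2.apply([a3,0,L3]);t=w+R3.apply([0,0,L6])
    return (t,R3,e,w) if pts else (t,R3)
def ik(p,R,q0,n=1):
    def f(q):
        t,r=fk(q);return np.r_[(t-p)*5,(R.inv()*r).as_rotvec()]
    return least_squares(f,np.clip(q0,LO+.01,HI-.01),bounds=(LO,HI))
E
python3 - <<'E'
from kin import *
np.set_printoptions(precision=4,suppress=True)
for q,p,o in (([-0.18850553,.12604875,1.94098576,.10061291,.73297386,1.3867335],[ .56065478,-.07365695,.28117663],[-.00738492,.98413221,-.03329543,.1741283]),):
    t,R=fk(q);print(t-p,(R.inv()*Ro.from_quat(o,scalar_first=True)).magnitude())
# goal: under ledge at booth y -0.06
yaw=-.06
for tilt in (10,20,30):
  for by in (-.12,-.05):
    b=np.deg2rad(tilt)
    for flip in (0,np.pi):
      R=Ro.from_euler('z',yaw)*Ro.from_euler('y',np.pi/2+b)*Ro.from_euler('z',flip) # tool z forward
      for z in (.08,.21):
        best=None
        for s in range(12):
          rng=np.random.default_rng(s);q0=LO+(HI-LO)*rng.random(6);q0[0]=0;q0[3]=np.pi
          o=ik(np.array([.665,by-.03,z]),R,q0)
          if best is None or o.cost<best.cost:best=o
        t,_,e,w=fk(best.x,True);print(tilt,by,flip,z,best.cost,best.x,"elbow",e,"wrist",w)
E
```

```text
[-0.0018 -0.0119 -0.    ] 1.3409876187248692e-08
10 -0.12 0 0.08 5.9456978752886e-30 [-0.3491  1.0005  2.1793  2.8542  1.4329  1.5598] elbow [ 0.4476 -0.1629  0.609 ] wrist [ 0.3621 -0.1318  0.1335]
10 -0.12 0 0.21 7.484209902042068e-31 [-0.3491  0.6679  2.2533  2.8338  1.1855  1.6381] elbow [ 0.3305 -0.1203  0.7465] wrist [ 0.3621 -0.1318  0.2635]
10 -0.12 3.141592653589793 0.08 2.238023318372361e-29 [-0.3491  1.0005  2.1793  2.8542  1.4329 -1.5818] elbow [ 0.4476 -0.1629  0.609 ] wrist [ 0.3621 -0.1318  0.1335]
10 -0.12 3.141592653589793 0.21 3.8712254529076584e-31 [-0.3491  0.6679  2.2533  2.8338  1.1855 -1.5035] elbow [ 0.3305 -0.1203  0.7465] wrist [ 0.3621 -0.1318  0.2635]
10 -0.05 0 0.08 2.779964793826029e-32 [-0.1691  1.0099  2.2139  3.0337  1.478   1.5618] elbow [ 0.4724 -0.0806  0.6046] wrist [ 0.3621 -0.0618  0.1335]
10 -0.05 0 0.21 1.570013172983858e-29 [-0.1691  0.6654  2.2907  3.0269  1.2119  1.5922] elbow [ 0.3456 -0.059   0.7474] wrist [ 0.3621 -0.0618  0.2635]
10 -0.05 3.141592653589793 0.08 8.392843936763703e-32 [-0.1691  1.0099  2.2139  3.0337  1.478  -1.5798] elbo
[... 2081 characters left out ...]
ow [ 0.2294 -0.0771  0.8141] wrist [ 0.3986 -0.134   0.3641]
30 -0.05 0 0.08 5.940697363462505e-31 [-0.1592  0.7465  2.2059  3.0281  0.859   1.5954] elbow [ 0.3803 -0.0611  0.7179] wrist [ 0.3986 -0.064   0.2341]
30 -0.05 0 0.21 2.308131646981533e-31 [-0.1592  0.4225  2.2109  2.9748  0.543   1.6642] elbow [ 0.2314 -0.0372  0.8176] wrist [ 0.3986 -0.064   0.3641]
30 -0.05 3.141592653589793 0.08 1.782932602678649e-28 [-0.1592  0.7465  2.2059  3.0281  0.859  -1.5462] elbow [ 0.3803 -0.0611  0.7179] wrist [ 0.3986 -0.064   0.2341]
30 -0.05 3.141592653589793 0.21 3.430355826434019e-31 [-0.1592  0.4225  2.2109  2.9748  0.543  -1.4774] elbow [ 0.2314 -0.0372  0.8176] wrist [ 0.3986 -0.064   0.3641]
```

```bash
sed -i 's/apply(\[a1,0,d1\])/apply([a1,.012,d1])/' kin.py
cat > plan.py <<'E'
# print rows from the present joints toward a joint goal, at most ~6.6 deg / 38 mm per row, 5 rows
from kin import *
from rig import sense
def plan(goal,claw=1,n=5):
    s=sense();q=s['joints'];g=np.array(goal,float);t0,R0=fk(q);print("fk err",np.round(t0-s['tool_pos'],4),"q",np.round(q,3))
    N=400;path=[q+(g-q)*k/N for k in range(N+1)];F=[fk(x) for x in path]
    rows=[];k=0;last=F[0]
    for _ in range(n):
        while k<N and (F[k+1][1]*last[1].inv()).magnitude()<np.deg2rad(6.8) and np.linalg.norm(F[k+1][0]-last[0])<.038:k+=1
        last=F[k];rows.append(np.r_[(last[0]-t0)/.2,(last[1]*R0.inv()).as_rotvec()/np.pi])
    print('; '.join(' '.join('%.3f'%v for v in x) +' %g'%claw for x in rows));print("reach",k/N,"tcp",np.round(last[0],3))
E
python3 - <<'E'
from kin import *
np.set_printoptions(precision=3,suppress=True)
from rig import sense
q=sense()['joints']
# M: wrist at (.37,-.07,.42)
o=least_squares(lambda x:fk([x[0],x[1],x[2],0,.7,1.5],True)[3]-[.37,-.07,.42],[-.15,.3,2.],bounds=([-1,-.9,.09],[1,2,2.58]));print(o.x,o.cost)
for q4 in np.linspace(0,3,8): 
    x=[*o.x,q4,.7,1.55];t,R=fk(x);print(q4,t,R.as_matrix()[:,2])
E
```

```text
[-0.219  0.262  2.241] 2.1518141786586483e-27
0.0 [ 0.351 -0.066  0.112] [-0.06   0.013 -0.998]
0.42857142857142855 [0.383 0.012 0.123] [ 0.043  0.265 -0.963]
0.8571428571428571 [0.438 0.069 0.153] [ 0.22   0.45  -0.866]
1.2857142857142856 [0.505 0.095 0.197] [ 0.437  0.536 -0.722]
1.7142857142857142 [0.572 0.086 0.248] [ 0.655  0.507 -0.559]
2.142857142857143 [0.628 0.044 0.295] [ 0.836  0.369 -0.407]
2.571428571428571 [ 0.661 -0.025  0.33 ] [ 0.945  0.146 -0.291]
3.0 [ 0.667 -0.107  0.348] [ 0.965 -0.121 -0.234]
```

Run:
```python
from kin import *
from plan import plan
np.set_printoptions(precision=3,suppress=True)
o=least_squares(lambda x:fk([x[0],x[1],x[2],0,.7,1.5],True)[3]-[.33,-.06,.44],[-.15,.3,2.],bounds=([-1,-.9,.09],[1,2,2.58]));print(o.x,o.cost)
plan([*o.x,.8,.7,1.5])
```

```text
[-0.216  0.16   2.309] 1.8634633240631815e-21
fk err [ 0.001 -0.     0.   ] q [-0.122  0.214  1.919  0.077  0.659  1.467]
-0.148 0.075 -0.091 0.028 0.013 -0.022 1; -0.292 0.152 -0.169 0.055 0.025 -0.045 1; -0.429 0.230 -0.233 0.081 0.037 -0.068 1; -0.560 0.309 -0.286 0.107 0.048 -0.093 1; -0.685 0.388 -0.327 0.132 0.059 -0.118 1
reach 0.655 tcp [0.458 0.031 0.183]
```

```bash
python3 -m jog '-.15 .075 -.05 .028 .013 -.022 1; -.29 .15 -.15 .055 .025 -.045 1; -.43 .23 -.23 .081 .037 -.068 1; -.56 .31 -.285 .107 .048 -.093 1; -.685 .39 -.33 .132 .059 -.118 1'
python3 -c "
from plan import *
plan([-.216,.16,2.309,1.6,.7,1.5])"
```

```text
time: 4.25
tool_pos: [0.4561, 0.0321, 0.1811]
tcp_rot: [-0.175, 0.949, -0.252, 0.072]
contact_force: [-0.0, -0.0, 0.4]
gripper_width: 0.0007
fk err [ 0.0026 -0.0009  0.0006] q [-0.183  0.183  2.172  0.552  0.685  1.492]
0.012 0.083 0.025 0.026 -0.000 -0.027 1; 0.031 0.156 0.056 0.051 -0.001 -0.054 1; 0.057 0.220 0.093 0.077 -0.001 -0.081 1; 0.089 0.274 0.134 0.102 -0.002 -0.108 1; 0.125 0.315 0.178 0.126 -0.003 -0.136 1
reach 0.5375 tcp [0.484 0.094 0.217]
```

The jog controller tracks the joint path that I predicted, so I'll continue.

```bash
python3 -m jog '.012 .083 .025 .026 0 -.027 1; .031 .156 .056 .051 -.001 -.054 1; .057 .22 .093 .077 -.001 -.081 1; .089 .274 .134 .102 -.002 -.108 1; .125 .315 .178 .126 -.003 -.136 1'
python3 -c "
from plan import *
plan([-.216,.16,2.309,2.3,.7,1.5])"
```

```text
time: 4.67
tool_pos: [0.4819, 0.0951, 0.2165]
tcp_rot: [-0.34, 0.82, -0.457, 0.061]
contact_force: [0.4, 0.1, 0.4]
gripper_width: 0.0004
fk err [ 0.0028 -0.0013  0.0004] q [-0.201  0.173  2.245  1.119  0.692  1.497]
0.067 0.028 0.061 0.024 -0.003 -0.028 1; 0.135 0.043 0.124 0.048 -0.006 -0.056 1; 0.204 0.046 0.189 0.072 -0.010 -0.084 1; 0.272 0.034 0.253 0.096 -0.013 -0.112 1; 0.338 0.010 0.318 0.120 -0.017 -0.141 1
reach 0.4875 tcp [0.552 0.096 0.28 ]
```

```bash
python3 -m jog '.067 .028 .061 .024 -.003 -.028 1; .135 .043 .124 .048 -.006 -.056 1; .204 .046 .189 .072 -.01 -.084 1; .272 .034 .253 .096 -.013 -.112 1; .338 .01 .318 .12 -.017 -.141 1'
python3 -c "
from plan import *
plan([-.216,.16,2.309,3.0,.75,1.55])"
```

```text
time: 5.08
tool_pos: [0.5507, 0.0964, 0.28]
tcp_rot: [0.477, -0.619, 0.62, -0.069]
contact_force: [0.4, 1.0, 1.0]
gripper_width: 0.0004
fk err [ 0.0026 -0.0014  0.0001] q [-0.208  0.169  2.277  1.705  0.694  1.494]
0.070 -0.033 0.071 0.025 -0.004 -0.028 1; 0.136 -0.077 0.140 0.050 -0.008 -0.055 1; 0.197 -0.134 0.207 0.075 -0.012 -0.083 1; 0.252 -0.202 0.270 0.099 -0.017 -0.111 1; 0.300 -0.280 0.330 0.124 -0.022 -0.139 1
reach 0.4375 tcp [0.613 0.039 0.346]
```

```bash
python3 -m jog '.07 -.033 .071 .025 -.004 -.028 1; .136 -.077 .14 .05 -.008 -.055 1; .19 -.134 .207 .075 -.012 -.083 1; .24 -.202 .27 .099 -.017 -.111 1; .28 -.28 .33 .124 -.022 -.139 1'
python3 -c "
from plan import *
plan([-.18,.35,2.4,3.0,1.0,1.58])"
```

```text
time: 5.5
tool_pos: [0.6076, 0.0393, 0.3458]
tcp_rot: [0.582, -0.362, 0.725, -0.071]
contact_force: [0.6, 0.2, -0.5]
gripper_width: 0.0008
fk err [ 0.0024 -0.0012 -0.0002] q [-0.213  0.162  2.299  2.281  0.721  1.513]
0.019 -0.033 -0.015 0.031 -0.001 -0.020 1; 0.035 -0.082 -0.034 0.061 -0.002 -0.043 1; 0.046 -0.149 -0.059 0.090 -0.004 -0.067 1; 0.050 -0.232 -0.089 0.116 -0.007 -0.093 1; 0.043 -0.330 -0.126 0.141 -0.011 -0.122 1
reach 0.7625 tcp [ 0.619 -0.028  0.32 ]
```

```bash
python3 -c "
from plan import *
R=Ro.from_euler('z',-.058)*Ro.from_euler('y',np.deg2rad(110))
for p in ([.57,-.07,.25],[.57,-.07,.075],[.66,-.07,.075],[.66,-.07,.25]):
    o=ik(np.array(p),R,[-.17,.7,2.3,3,1.1,1.58]);print(p,o.cost,np.round(o.x,3),np.round(fk(o.x,True)[3],3))
o=ik(np.array([.585,-.07,.26]),R,[-.17,.7,2.3,3,1.1,1.58]);print(o.x,o.cost);plan(o.x)
"
```

```text
[0.57, -0.07, 0.25] 8.144548026621434e-31 [-0.229  0.356  2.457  2.935  0.898  1.641] [ 0.281 -0.053  0.355]
[0.57, -0.07, 0.075] 3.338972013980331e-31 [-0.229  0.952  2.41   2.979  1.438  1.533] [ 0.281 -0.053  0.18 ]
[0.66, -0.07, 0.075] 7.828758522239131e-31 [-0.175  0.888  2.237  3.024  1.205  1.573] [ 0.371 -0.053  0.18 ]
[0.66, -0.07, 0.25] 4.428479045061088e-23 [-0.175  0.419  2.274  2.985  0.778  1.643] [ 0.371 -0.053  0.355]
[-0.21784796  0.33263634  2.42277547  2.93965327  0.84161688  1.65127673] 5.085391687081036e-31
fk err [ 0.0024 -0.0012 -0.0002] q [-0.213  0.162  2.299  2.281  0.721  1.513]
0.003 -0.056 -0.049 0.029 0.007 -0.023 1; 0.000 -0.120 -0.102 0.056 0.013 -0.048 1; -0.008 -0.193 -0.160 0.083 0.019 -0.074 1; -0.024 -0.273 -0.223 0.108 0.024 -0.100 1; -0.049 -0.361 -0.291 0.133 0.029 -0.129 1
reach 0.7225 tcp [ 0.6   -0.034  0.287]
```

```bash
python3 -m jog '0 -.056 -.049 .029 .007 -.023 1; -.005 -.12 -.102 .056 .013 -.048 1; -.015 -.193 -.16 .083 .019 -.074 1; -.03 -.273 -.223 .108 .024 -.1 1; -.05 -.361 -.291 .133 .029 -.129 1'
python3 -c "
from plan import *
R=Ro.from_euler('z',-.058)*Ro.from_euler('y',np.deg2rad(110))
o=ik(np.array([.58,-.075,.2]),R,[-.17,.7,2.3,3,1.1,1.58]);print(o.x,o.cost);plan(o.x)
"
```

```text
time: 5.92
tool_pos: [0.5978, -0.034, 0.2861]
tcp_rot: [0.584, -0.082, 0.807, -0.018]
contact_force: [0.3, -0.3, 0.1]
gripper_width: 0.0004
[-0.23795444  0.53192692  2.4430296   2.94735466  1.05798515  1.60487287] 1.5180839889726696e-25
fk err [ 0.0037 -0.0011 -0.0003] q [-0.216  0.288  2.386  2.761  0.804  1.615]
-0.027 -0.069 -0.174 0.019 0.003 -0.020 1; -0.073 -0.150 -0.340 0.034 0.007 -0.042 1; -0.107 -0.200 -0.429 0.040 0.008 -0.055 1; -0.107 -0.200 -0.429 0.040 0.008 -0.055 1; -0.107 -0.200 -0.429 0.040 0.008 -0.055 1
reach 1.0 tcp [ 0.58  -0.075  0.2  ]
```

```bash
python3 -m jog '-.05 -.069 -.15 .019 .003 -.02 1; -.1 -.15 -.3 .034 .007 -.042 1; -.13 -.2 -.429 .04 .008 -.055 1; -.14 -.2 -.55 .04 .008 -.055 1; -.14 -.2 -.6 .04 .008 -.055 1'
python3 -c "
from plan import *
R=Ro.from_euler('z',-.058)*Ro.from_euler('y',np.deg2rad(110))
s=sense();print(np.round(s['joints'],3));c=Ro.from_quat(s['tcp_rot'],scalar_first=True);print((R*c.inv()).as_rotvec()/np.pi,c.as_matrix()[:,2])
from rig import camera
import cv2
for n in ('wrist','side'): cv2.imwrite(f'pics/{n}5.png',camera(n))
"
```

```text
time: 6.33
tool_pos: [0.569, -0.0741, 0.1617]
tcp_rot: [0.571, 0.025, 0.82, -0.017]
contact_force: [0.0, -0.1, 0.3]
gripper_width: 0.0004
[-0.243  0.664  2.447  2.955  1.187  1.578]
[-0.00033315 -0.00142342  0.00043571] [ 0.93649835 -0.05539444 -0.3462691 ]
```

View pics/side5.png

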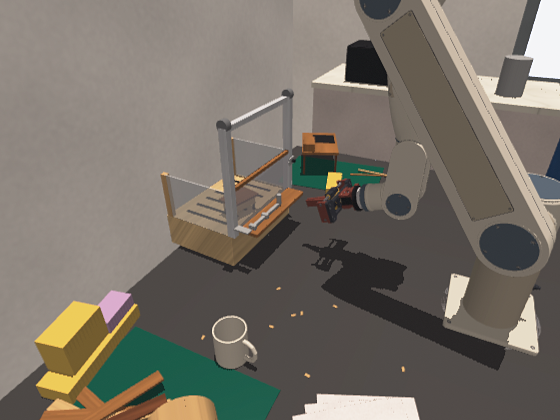

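View pics/wrist5.png

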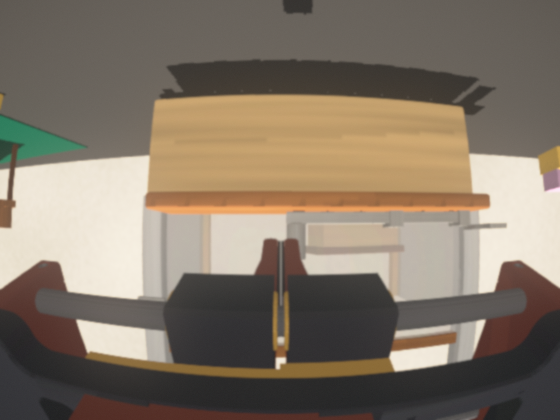

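The side picture shows the wrist low with the tool pointing forward, in front of the ledge. The wrist view sees the ledge's underside at rows 195–212, with the fingers below it. Next I lower to z ≈ 0.072, then go forward under the edge.

```bash
python3 -m jog '0 0 -.15 0 0 0 1; 0 0 -.3 0 0 0 1; 0 0 -.43 0 0 0 1; 0 0 -.45 0 0 0 1;0 0 -.45 0 0 0 1'; python3 -m jog '.1 0 0 0 0 0 1; .25 0 0 0 0 0 1; .38 0 0 0 0 0 1; .43 0 0 0 0 0 1;.44 0 0 0 0 0 1';python3 -c "
from rig import camera,sense
print(sense()['tool_pos'],sense()['contact_force'])
import cv2
for n in ('side','wrist'): cv2.imwrite(f'pics/{n}6.png',camera(n))
"
```

```text
time: 6.85
tool_pos: [0.5696, -0.0739, 0.071]
tcp_rot: [0.571, 0.024, 0.821, -0.016]
contact_force: [-0.1, 0.2, 0.9]
gripper_width: 0.0002
time: 7.27
tool_pos: [0.6602, -0.0738, 0.0749]
tcp_rot: [0.573, 0.024, 0.819, -0.016]
contact_force: [0.2, -0.1, 0.2]
gripper_width: 0.0005
[ 0.66016314 -0.07381121  0.07488239] [ 0.23174003 -0.10178122  0.23731109]
```

View pics/side6.png

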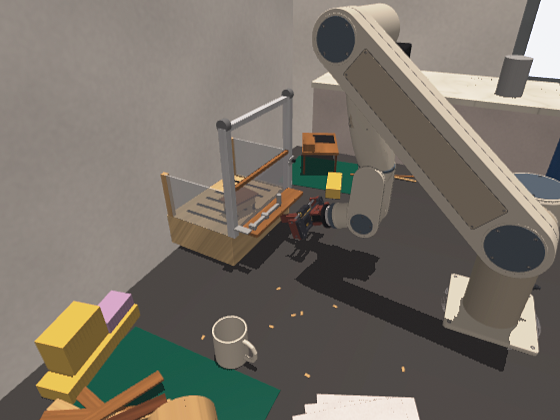

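View pics/wrist6.png

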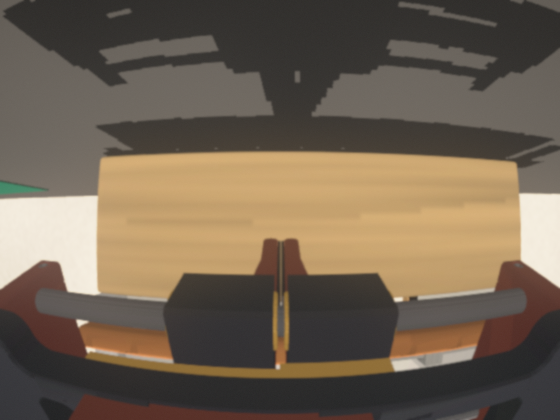

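```bash
python3 -m jog '0 0 .03 0 0 0 1; 0 0 .05 0 0 0 1; 0 0 .065 0 0 0 1; 0 0 .08 0 0 0 1'; python3 -m jog '0 0 .01 0 0 0 1; 0 0 .02 0 0 0 1; 0 0 .03 0 0 0 1; 0 0 .04 0 0 0 1; 0 0 .05 0 0 0 1'
```

```text
time: 7.7
tool_pos: [0.6565, -0.0739, 0.0889]
tcp_rot: [0.571, 0.024, 0.821, -0.016]
contact_force: [-0.0, 0.0, -0.3]
gripper_width: 0.0003
time: 8.12
tool_pos: [0.6563, -0.0739, 0.0986]
tcp_rot: [0.57, 0.025, 0.821, -0.016]
contact_force: [-0.1, -0.4, -2.0]
gripper_width: 0.0005
```

```bash
for i in 1; do python3 -m jog '0 0 .015 0 0 0 1; 0 0 .03 0 0 0 1; 0 0 .045 0 0 0 1; 0 0 .06 0 0 0 1; 0 0 .075 0 0 0 1'; done; python3 -m jog '.01 0 .015 0 0 0 1; .01 0 .03 0 0 0 1; .01 0 .045 0 0 0 1; .01 0 .06 0 0 0 1; .01 0 .075 0 0 0 1'
```

```text
time: 8.53
tool_pos: [0.6562, -0.0738, 0.1138]
tcp_rot: [0.57, 0.025, 0.821, -0.016]
contact_force: [0.9, -0.7, -2.6]
gripper_width: 0.0003
time: 8.95
tool_pos: [0.6578, -0.0738, 0.1288]
tcp_rot: [0.57, 0.025, 0.821, -0.016]
contact_force: [-3.9, 0.2, -2.2]
gripper_width: 0.0002
```

```bash
python3 -m jog '0 0 .015 0 0 0 1; 0 0 .03 0 0 0 1; 0 0 .045 0 0 0 1; 0 0 .06 0 0 0 1; 0 0 .075 0 0 0 1'; python3 -c "
from rig import camera,sense
s=sense();print(s['tool_pos'],s['contact_force'],s['tcp_rot'])
import cv2
for n in ('side','wrist'): cv2.imwrite(f'pics/{n}7.png',camera(n))
"
```

```text
time: 9.37
tool_pos: [0.6577, -0.0738, 0.1441]
tcp_rot: [0.57, 0.025, 0.821, -0.016]
contact_force: [-3.8, 0.8, -2.8]
gripper_width: 0.0004
[ 0.65770645 -0.0737582   0.14409887] [-3.77147745  0.82020848 -2.7948099 ] [ 0.56970282  0.02455168  0.82132654 -0.01608165]
```

View pics/side7.png

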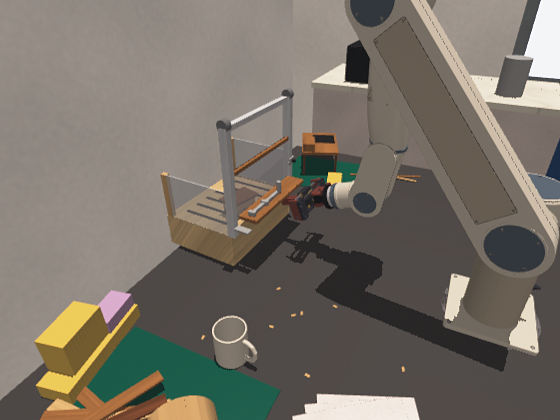

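```bash
python3 -m jog '-.005 0 .015 0 0 0 1; -.008 0 .03 0 0 0 1; -.008 0 .045 0 0 0 1; -.008 0 .06 0 0 0 1; -.008 0 .075 0 0 0 1'; python3 -m jog '0 0 .015 0 0 0 1; 0 0 .03 0 0 0 1; 0 0 .045 0 0 0 1; 0 0 .055 0 0 0 1; 0 0 .065 0 0 0 1'
```

```text
time: 9.88
tool_pos: [0.6567, -0.0738, 0.16]
tcp_rot: [0.57, 0.024, 0.821, -0.016]
contact_force: [1.3, -1.4, -4.7]
gripper_width: 0.0005
time: 10.3
tool_pos: [0.6567, -0.0738, 0.1734]
tcp_rot: [0.571, 0.024, 0.821, -0.016]
contact_force: [0.8, -0.2, -3.7]
gripper_width: 0.0008
```

```bash
python3 -m jog '0 0 .007 0 0 0 1; 0 0 .014 0 0 0 1; 0 0 .021 0 0 0 1'; python3 -m jog '0 0 .007 0 0 0 1; 0 0 .014 0 0 0 1; 0 0 .021 0 0 0 1'
```

```text
time: 10.55
tool_pos: [0.6567, -0.0738, 0.178]
tcp_rot: [0.571, 0.024, 0.821, -0.016]
contact_force: [-0.4, 0.8, -1.7]
gripper_width: 0.0007
time: 10.8
tool_pos: [0.6566, -0.0738, 0.182]
tcp_rot: [0.57, 0.024, 0.821, -0.016]
contact_force: [1.5, -1.1, -5.1]
gripper_width: 0.0008
```

```bash
python3 -m jog '0 0 .007 0 0 0 1; 0 0 .014 0 0 0 1; 0 0 .014 0 0 0 1'
```

```text
time: 11.05
tool_pos: [0.6562, -0.0738, 0.184]
tcp_rot: [0.57, 0.025, 0.821, -0.016]
contact_force: [2.2, -0.2, -8.6]
gripper_width: 0.0004
```

```bash
python3 -m jog '0 0 .007 0 0 0 1; 0 0 .014 0 0 0 1; 0 0 .014 0 0 0 1'
```

```text
time: 11.3
tool_pos: [0.6556, -0.0737, 0.1856]
tcp_rot: [0.568, 0.025, 0.822, -0.016]
contact_force: [4.7, -0.1, -14.3]
gripper_width: 0.0003
```

At 14.3 N it is surely on the stop. I'll let it down slowly.

```bash
python3 -m jog '0 0 -.01 0 0 0 1; 0 0 -.015 0 0 0 1'; python3 -m jog '0 0 -.005 0 0 0 1; 0 0 -.01 0 0 0 1; 0 0 -.015 0 0 0 1'; python3 -m jog '0 0 -.005 0 0 0 1; 0 0 -.01 0 0 0 1; 0 0 -.015 0 0 0 1'
```

```text
time: 11.47
tool_pos: [0.6557, -0.0737, 0.183]
tcp_rot: [0.569, 0.025, 0.822, -0.016]
contact_force: [-1.5, -0.6, -4.9]
gripper_width: 0.0005
time: 11.72
tool_pos: [0.656, -0.0737, 0.1809]
tcp_rot: [0.57, 0.025, 0.821, -0.016]
contact_force: [-2.9, 0.9, -0.5]
gripper_width: 0.0007
time: 11.97
tool_pos: [0.6567, -0.0738, 0.1789]
tcp_rot: [0.571, 0.024, 0.821, -0.016]
contact_force: [-0.3, 0.7, 0.6]
gripper_width: 0.0003
```

```bash
python3 -m jog '0 0 -.02 0 0 0 1; 0 0 -.04 0 0 0 1; 0 0 -.06 0 0 0 1; 0 0 -.08 0 0 0 1; 0 0 -.1 0 0 0 1'; python3 -m jog '0 0 -.05 0 0 0 1; -.1 0 -.05 0 0 0 1; -.25 0 -.05 0 0 0 1; -.35 0 -.05 0 0 0 1; -.4 0 -.05 0 0 0 1'; python3 -c "
from rig import camera,sense
s=sense();print(s['tool_pos'],s['contact_force'],s['tcp_rot'])
import cv2
for n in ('side','top','wrist'):
    im=camera(n);cv2.imwrite(f'pics/{n}8.png',im)
    if n=='side':cv2.imwrite('pics/side8z.png',cv2.resize(im[80:270,150:330],None,fx=3.1,fy=3.1,interpolation=cv2.INTER_CUBIC))
    if n=='top':cv2.imwrite('pics/top8z.png',cv2.resize(im[120:220,195:375],None,fx=4.4,fy=4.4,interpolation=cv2.INTER_CUBIC))
"
```

```text
time: 12.38
tool_pos: [0.6567, -0.0738, 0.1583]
tcp_rot: [0.571, 0.024, 0.821, -0.016]
contact_force: [-0.1, 0.4, 0.3]
gripper_width: 0.0004
time: 12.8
tool_pos: [0.5742, -0.0736, 0.1473]
tcp_rot: [0.569, 0.025, 0.821, -0.016]
contact_force: [-0.9, 0.4, -1.0]
gripper_width: 0.0006
[ 0.57415796 -0.07357155  0.14728998] [-0.94865996  0.42657886 -0.97661504] [ 0.56949751  0.02478116  0.82146443 -0.01595828]
```

View pics/side8z.png

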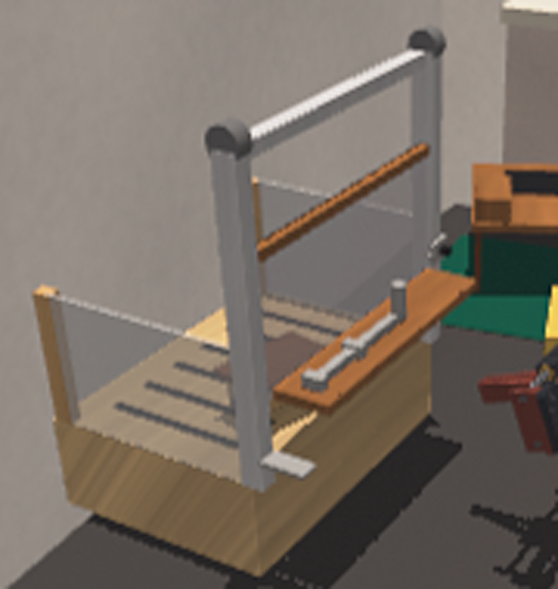

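View pics/top8z.png

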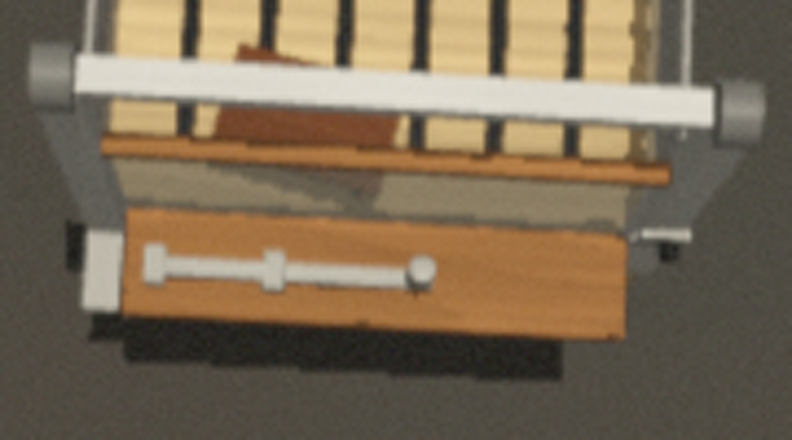

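View pics/wrist8.png

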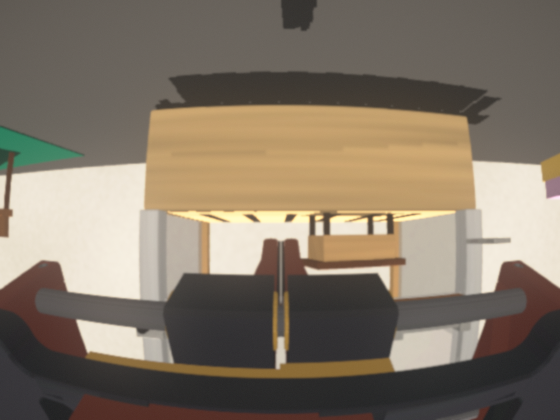

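The sash stays up. In the side zoom the ledge's right corner is at (474,285), in the top zoom at (625,338), and the bolt is still drawn back. I'll check its height and that it is at rest.

```bash
python3 -m jog '-.03 0 0 0 0 0 1; -.06 0 0 0 0 0 1; -.06 0 0 0 0 0 1; -.06 0 0 0 0 0 1; -.06 0 0 0 0 0 1'; python3 -m jog '0 0 0 0 0 0 1; 0 0 0 0 0 0 1; 0 0 0 0 0 0 1; 0 0 0 0 0 0 1; 0 0 0 0 0 0 1'
python3 - <<'E'
from h import *
from rig import sense,camera
import cv2
np.set_printoptions(precision=4,suppress=True)
Z=lambda u,v:(195+u/4.4,120+v/4.4); S=lambda u,v:(150+u/3.1,80+v/3.1)
print("R corner",tri(("top",*Z(625,338)),("side",*S(474,285))))
print("before",tri(("top",*Z(605,361)),("side",*S(474,350))))
for z in (.205,.215,.225):
    L=atz("top",*Z(124,315),z);R=atz("top",*Z(626,339),z);print(z,np.linalg.norm(L-R),R)
print("tip",tri(("top",*Z(632,235)),("side",*S(431,252))))
ims={n:camera(n) for n in("top","side")}
for n in ims:
    a=cv2.imread(f"pics/{n}8.png");d=np.abs(a.astype(int)-ims[n])[120:215,200:345] if n=="top" else np.abs(a.astype(int)-ims[n])[90:240,160:300];print(n,(d.max(2)>60).sum())
    a0=cv2.imread(f"pics/{n}0.png");cv2.imwrite(f"pics/{n}9.png",ims[n])
print(sense()['tool_pos'],sense()['contact_force'])
E
```

```text
time: 13.37
tool_pos: [0.5653, -0.0742, 0.1481]
tcp_rot: [0.571, 0.025, 0.821, -0.016]
contact_force: [-0.4, 0.4, 0.4]
gripper_width: 0.0006
time: 13.78
tool_pos: [0.5654, -0.0742, 0.1481]
tcp_rot: [0.571, 0.025, 0.82, -0.016]
contact_force: [-0.1, -0.4, 1.4]
gripper_width: 0.0003
R corner (array([ 0.6332, -0.1916,  0.1986]), np.float64(0.0013468147783295863))
before (array([ 0.6313, -0.1907,  0.1171]), np.float64(0.0023120824432063575))
0.205 0.29897753118251685 [ 0.6322 -0.191   0.205 ]
0.215 0.2967283325807543 [ 0.6306 -0.1895  0.215 ]
0.225 0.29447913397899184 [ 0.629 -0.188  0.225]
tip (array([ 0.6888, -0.1943,  0.2267]), np.float64(0.004479528395352804))
top 0
side 0
[ 0.5653 -0.0742  0.1481] [ 0.2772 -1.0478  0.0499]
```

View pics/top9.png

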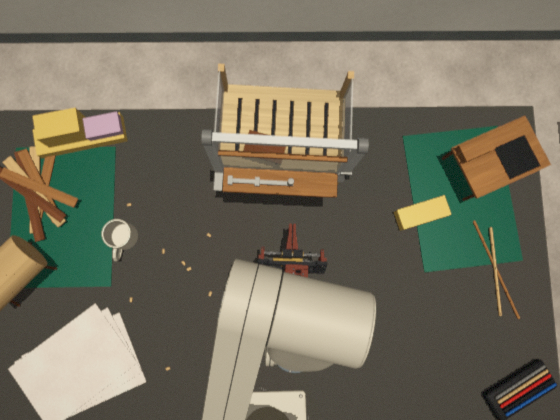

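Run:
```python
import cv2
im=cv2.imread("pics/side9.png");cv2.imwrite("pics/side9z.png",cv2.resize(im[140:190,250:320],None,fx=10,fy=10,interpolation=cv2.INTER_CUBIC))
im=cv2.imread("pics/top9.png");cv2.imwrite("pics/top9z.png",cv2.resize(im[160:205,310:370],None,fx=12,fy=12,interpolation=cv2.INTER_CUBIC))
```

```text
(no output)
```

View pics/side9z.png

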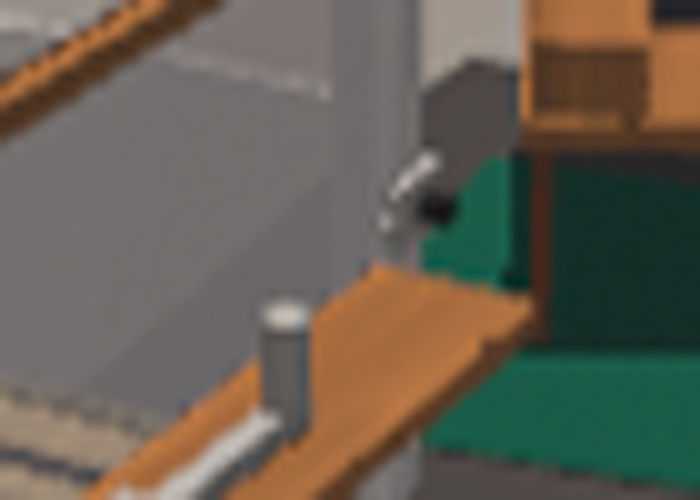

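View pics/top9z.png

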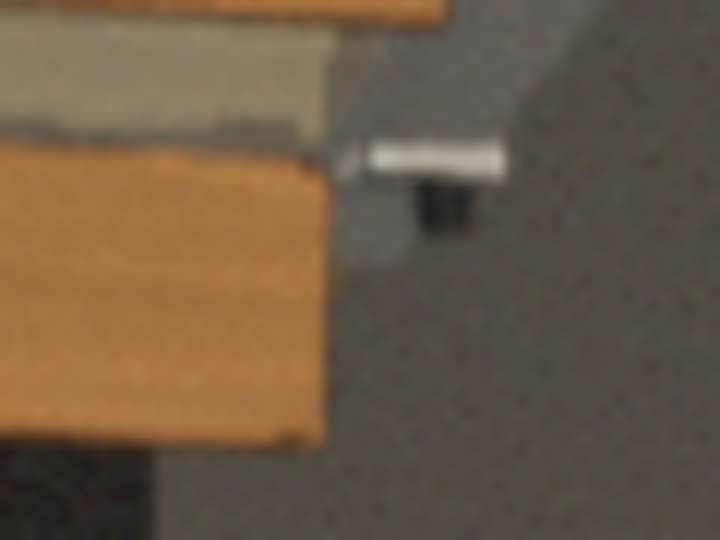

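Run:
```python
from h import *
np.set_printoptions(precision=4,suppress=True)
S=lambda u,v:np.array((150+u/3.1,80+v/3.1))
c=np.array([.6303,-.188,.129]);b=S(474,349)-proj("side",c);print("pixel bias",b, proj("top",c))
R=atz("top",195+626/4.4,120+339/4.4,.213)
for z in(.205,.21,.215,.22):print(z,np.array(proj("side",[R[0],R[1],z]))+b,"seen",S(474,286))
for z in(.215,.22,.225,.23,.235):
    print(z,np.array(proj("side",atz("top",338.8,173.6,z)))+b,np.array(proj("side",[.689,-.194,z]))+b,"seen 288.5,162-164.5")
```

```text
pixel bias [0.2898 2.2782] (np.float64(332.2763589188678), np.float64(202.15018850856035))
0.205 [303.4519 172.8287] seen [302.9032 172.2581]
0.21 [303.4869 171.5061] seen [302.9032 172.2581]
0.215 [303.522  170.1783] seen [302.9032 172.2581]
0.22 [303.5573 168.8453] seen [302.9032 172.2581]
0.215 [287.7874 166.1664] [288.5632 166.5646] seen 288.5,162-164.5
0.22 [287.9687 164.9926] [288.5689 165.2489] seen 288.5,162-164.5
0.225 [288.1509 163.8126] [288.5746 163.928 ] seen 288.5,162-164.5
0.23 [288.3341 162.6263] [288.5803 162.6021] seen 288.5,162-164.5
0.235 [288.5183 161.4337] [288.5861 161.2709] seen 288.5,162-164.5
```

```bash
python3 -c "
from rig import r,sense
print(sense()['time'],sense()['contact_force']);r.job_done()"
```

```text
13.8833 [ 0.27715751 -1.04778886  0.04986516]
the job is handed in; nothing more can be done
```

I drew the bolt back to its end stop and pushed the sash up under the ledge's front edge onto the soft stop. Then I let it down onto its catch, backed the arm clear and handed in at 13.9 s.

- **Push force:** the force on the tool at the end of the last upward step was about 15 N in all (14.3 N upward). That is well past the 7 N that confirms the catch, but closer to the 16 N limit than I intended. I only had readings at the end of each move, so a short higher peak can't be ruled out.
- **At rest:** two sets of pictures about a second apart showed no movement of the sash, and the arm was touching nothing.
- **Bolt:** it is still fully back, well clear of the keeper.
- **Height:** I estimate the ledge's top at 0.208–0.214 m and the mark's tip at 0.222–0.232 m, so the ledge rests about 8–24 mm below the mark. That is most likely inside the 23 mm limit, since the task puts the catch within 20 mm of the tip, but the margin is modest.
- **Disagreement:** the side camera gave heights about 12 mm too low against the known closed ledge. I corrected for this by its pixel offset at the ledge's corner.
- **Bystanders:** the mug, foam block and model look unmoved by eye in the top view; I did not measure them.

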